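Lever open the indicator's calibration cover and press the button under it

TASK

Take the red pry tool out of its holder by its dark steel neck, lay it flat on the blue mat and let go, then take it again by its red handle. Push its blade into the notch under the front edge of the weighing indicator's yellow cover and, with the tool alone, lever and swing the cover up until it stands open, at least 75 degrees. Lay the tool flat on the mat again, press the green button under the cover fully down and let it spring back, leaving the cover open and the brass weight, mouse and green screwdriver alone.

Things in the scene. Friction and masses are not known exactly. Their poses are not given: they have to be found in the camera images.
- indicator: Steel weighing indicator lying on its back, fixed: 170 (x) x 240 (y) x 67 mm high. Origin: centre of its underside, on the table; its -x side, the front, faces the robot. Display and keypad (up to 5.8 mm proud) are on the -y half of the top. In the +y half is a well, x -77 to -5, y +10 to +100 mm, floor at z = 30 mm, closed by the yellow cover.
- notch (a point): Centre of the notch's mouth in the indicator's front face (axes parallel to the indicator's). The notch is 36 mm wide (y) and 10 mm high, cut through the 8 mm front wall from z = 57 mm up to the cover's underside at z = 67 mm, with a black strip below it; behind it the well is empty above z = 52 mm.
- cover_hinge (a point): Middle of the cover's hinge axis, on the level of the closed cover's underside (z = 67 mm), fixed to the indicator with its axes. The hinge runs along the indicator's y, 80 mm behind (+x of) the notch.
- cover_edge (a point): Middle of the lower front edge of the yellow cover, moves with it: closed, it is 5 mm above point notch. The cover is a plate 80 (hinge to edge) x 88 x 5 mm, 60 g, flush with the front face when closed; a black stripe on its top marks the notch.
- cover (a joint): Opening angle of the yellow cover, rad: 0 closed, 1.85 stop. Its front edge swings up and away from the robot. Stiff friction hinge (0.12 N m, about 2 N at the edge): it stays wherever it is left.
- cal_button (a joint): Travel of the green button, m: 0 out, 0.006 fully down. Sprung, 1.5 N at the start, 5 N fully down.
- cal_button_top (a point): Centre of the top of the green push button (26 mm diameter) standing in the well, moves with it; 15 mm below the well's rim, 41 mm in front of the hinge axis. Pressed straight down.
- mat: Thin blue mat, fixed, 160 (x) x 200 (y) x 2 mm thick. Origin: centre of its underside.
- holder: Grey trough, fixed. Outside x -66 to +50 mm, 42 mm wide, 36 mm high; open at the top and at the +x end, inside 26 mm wide, floor at z = 12 mm. Origin: on the table, below the handle. The pry tool lies in it along x, handle inside (no room for fingers beside it), neck and blade standing out at the +x end.
- pry: Pry tool, loose, about 80 g. Origin: centre of its handle's underside; +x to the blade, +z up. Handle: red, 95 (x) x 20 (y) x 22 (z) mm, x -47.5 to 47.5. Neck: dark steel, 10 wide x 10 high, x 47.5 to 103 mm. Blade: steel, 16 wide x 3 thick, x 103 to 147.5 mm. Neck and blade are centred 11 mm above the underside and hang clear when the handle lies on a surface.
- pry_neck (a point): Middle of the pry tool's neck: 75 mm ahead (+x) of the origin, 11 mm above the underside.
- pry_grip (a point): Centre of the pry tool's handle, 11 mm above the origin.
- pry_tip (a point): Middle of the blade's front edge: 147.5 mm ahead of the origin, 11 mm above the underside.
- weight: Bystander: brass test weight, 38 mm diameter, 62 mm high, 500 g. Origin: centre of its underside.
- mouse: Bystander: black computer mouse 100 x 58 x 24 mm. Origin: centre of its underside.
- driver: Bystander: screwdriver with green handle, 170 mm long, 26 mm thick, lying along its x, tip to +x. Origin: middle of its length, on the table.

How it is judged (in metres and radians):
On the way, in this order (a step that is already met when the one before it is completed fails the run):
1. the pry tool lies flat on the mat, released (x of pry in the frame of mat between -0.08 and 0.08 m and y of pry in the frame of mat between -0.1 and 0.1 m and z of pry in the frame of mat below 0.01 m and angle between pry's own z axis and vertical below 0.15 rad and contact force between the fingers and pry below 0.1 N and linear speed of pry below 0.03 m/s), for 0.2 s.
2. held by its handle, the tool has levered the cover up by 0.2 rad, no finger on the cover (value of joint cover above 0.2 rad and contact force between pry and cover above 0.2 N and distance between the grasp point and pry_grip below 0.05 m and contact force between the fingers and cover below 0.2 N), for 0.05 s.
3. still with the tool, the cover has been swung beyond 1.2 rad (69 degrees) (value of joint cover above 1.2 rad and contact force between pry and cover above 0.2 N and distance between the grasp point and pry_grip below 0.05 m and contact force between the fingers and cover below 0.2 N), for 0.05 s.
4. the tool lies flat on the mat again, released (all of step 1), for 0.2 s.
5. the button is pressed at least 5 of its 6 mm, the cover standing open (value of joint cal_button above 0.005 m and value of joint cover above 1.2 rad), for 0.05 s.
At the end, for the whole second after the job is handed in: The cover stands open by more than 1.2 rad (69 degrees) and is still, the button is out again (less than 1.5 mm down), and the pry tool lies flat (within 0.15 rad) and still on the mat, its handle's centre within the mat's outline, released (all of step 4 and value of joint cover above 1.2 rad and value of joint cal_button below 0.0015 m and velocity of joint cover below 0.1 rad/s); the robot touches nothing.
It fails at once if the brass weight is moved by more than 20 mm (distance of weight from where it was at the start of the episode above 0.02 m).
It fails at once if the mouse is moved by more than 20 mm (distance of mouse from where it was at the start of the episode above 0.02 m).
It fails at once if the green screwdriver is moved by more than 20 mm (distance of driver from where it was at the start of the episode above 0.02 m).
It also fails if it takes over 72 s, if anything falls off the work surface, if the arm or the gripper's body presses on something with over 40 N, if the wrist force passes 120 N, or if a joint passes its speed limit or range.

ROBOT

A 6-joint arm with a two-finger parallel gripper is mounted at the origin on the work surface. World frame = base frame: x ahead of the robot, y to its left, z up, the work surface at z = 0. Lengths are in mm, angles in rad, forces in N, time in s.
With the tool pointing down it reaches from about 350 to 775 mm from the base axis. Payload 7.3 kg.
Tool frame: the origin (TCP) lies at the centre of the arm's flange, where the gripper is bolted on; the fingertips stand 178 mm ahead of it and the grasp point (between the pads) lies 159 mm ahead of it; z points along the fingers, y is the direction in which the jaws open and shut (so a half turn about z gives the same grasp; the last joint's range is limited). The gripper opens to 92 mm and grips with 3 to 60 N. Pads are 19 mm wide; open, the fingers measure 130 mm over their backs; the gripper's body (75 mm by 190 mm) begins 47 mm behind the grasp point.
Start: joints at [1.006, 0.342, 1.524, -0, 1.275, -0.146], TCP at [213.478, 479.64, 404.741] pointing down, gripper open.
Joint ranges: [-2.53, 2.53], [-0.77, 2.02], [0.04, 2.7], [-1, 4.14], [0.28, 2.66], [-3.11, 3.11]. Speed limits (rad/s): [2.57, 2.57, 3.14, 3.14, 3.14, 3.14].

INTERFACE

Orientations are given as [roll, pitch, yaw] about the fixed x, y, z axes, in that order (R = Rz(yaw) Ry(pitch) Rx(roll)).
In Python, from plant import get_obs, capture, close_job gives the robot as it stands. The module is installed in compiled form; this text tells all that it offers.
- The arm moves only by the shell command python3 -m pendant 'ROWS'. ROWS is JSON, a list of rows, each a list of 3 entries, a list of its own where there are three numbers: the shift along the tool's x, y, z in m, then the turn, a rotation vector about the tool's x, y, z in rad, then the finger opening in m, from 0 to 0.0918. In form: [[[tx, ty, tz], [wx, wy, wz], fingers], ...]. A call has 1 to 10 rows; each row is the pose to reach, as a shift and turn from the pose commanded when the call began, along the tool's axes at that moment; what a row does not reach only later rows make up. A row lasts 1/12 s, in which the tool goes at most 41.7 mm and 7.16 degrees, less where a joint would pass 70% of its speed; a pose out of reach is approached as far as the arm can. A call with a gripper value outside its range is refused whole. The fingers move at their own pace and stop on an object; the grip force is fixed at half the most. Time passes only in rows, so rows that repeat a pose let the fingers close. It gives the time, the measured TCP pose, the force and the opening at its end, in the units of the state.
- get_obs(): the state, without advancing time (a new reading comes with each control period).
- capture(name): name is "side" or "top" or "wrist"; returns a dict with "color" (400x640x3 uint8, red, green, blue), "mtx" (3x3 intrinsics, pixels), "dist" ([k1, k2, p1, p2, k3] as OpenCV has them; the pictures are not rectified), "rvec" (rotation vector, rad) and "tvec" (3), from world to camera coordinates, as OpenCV has them. Camera axes: x right, y down, z forward; pixel columns grow to the right and rows downward; lengths in mm; the calibration is good to about 2 mm. A picture is of the moment at which its call begins. There is no depth.
- close_job(): hands the job in, once; it reports no verdict.
The state is a dict: "time": time; "joint_positions": joint angles; "dq": joint speeds; "tau": joint torques, N m; "tool_pos": TCP position; "tcp_rot": TCP orientation; "contact_force": force on the tool from outside, world axes, zero at the start; "moment": the same for the moment, N m; "grip_width": finger opening in mm.
Only numpy, scipy, OpenCV 4.12 (cv2) and the standard library are available. Lean on these libraries where they do the work, as an engineer would, in place of code of your own. Each camera call takes 0.05 s, during which the arm holds its last target. There are 200 camera calls.

## Working session

There is one attempt and no reset: what is moved stays moved. The work goes in short steps, Python scripts to look and compute and a shell command to move; the robot and the scene stay as the last step left them, time stands still between calls to the robot, and variables do not carry over. Pictures are saved under pics/ and viewed, about 8 in all and at most 12, crops included, and the job is handed in when it is done.

```bash
mkdir -p pics
cat > h.py <<'E'
import cv2, numpy as np
from plant import get_obs, capture
from scipy.spatial.transform import Rotation as R
def ray(c,px):
    u=cv2.undistortPoints(np.array([[px]],float),c["mtx"],c["dist"])[0,0]
    Rm=cv2.Rodrigues(np.array(c["rvec"],float))[0]; t=np.array(c["tvec"],float).ravel()
    return -Rm.T@t, Rm.T@np.array([u[0],u[1],1.])
def onz(c,px,z):
    o,d=ray(c,px); return o+d*(z-o[2])/d[2]
def proj(c,P):
    return cv2.projectPoints(np.array(P,float).reshape(-1,1,3),np.array(c["rvec"],float),np.array(c["tvec"],float),c["mtx"],c["dist"])[0][:,0]
def save(c,n): cv2.imwrite(f"pics/{n}.png",c["color"][:,:,::-1])
def rpy(o): return R.from_euler('xyz',o["tcp_rot"])
E
python3 - <<'E'
from h import *
import pickle
a=capture("top");b=capture("side");pickle.dump((a,b),open("ab.pkl","wb"))
save(a,"top0");save(b,"side0")
for c in(a,b):print(ray(c,(320,200)))
o=get_obs();print(o)
E
```

```text
(array([ 450.89742214,  -19.57706145, 1083.64933856]), array([ 0.14013266,  0.02839788, -0.98975732]))
(array([485.43824542, 916.37098407, 748.75906585]), array([ 0.09154483, -0.79850173, -0.59500633]))
{'time': 0.1, 'joint_positions': array([ 1.00598086e+00,  3.42658366e-01,  1.52488781e+00, -1.09767967e-05,
        1.27537346e+00, -1.46001034e-01]), 'dq': array([ 0.00053993, -0.0024683 , -0.00275159,  0.00010518, -0.00035751,
       -0.00183625]), 'tau': array([ 2.51364130e-03, -4.32007742e+01, -2.44693977e+01,  7.19201728e-02,
        5.25799650e-02, -1.05009080e-04]), 'tool_pos': array([213.43002674, 479.54303102, 404.12328762]), 'tcp_rot': array([-3.14027827e+00, -1.82667352e-04,  2.72278130e+00]), 'contact_force': array([-0.31466952,  0.38669674, -0.89615042]), 'moment': array([ 0.02381408, -0.04122489,  0.02292281]), 'grip_width': 92.1893665397625}
```

View pics/top0.png

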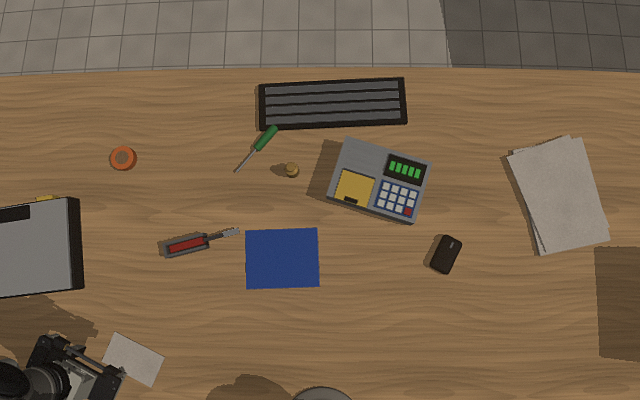

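View pics/side0.png

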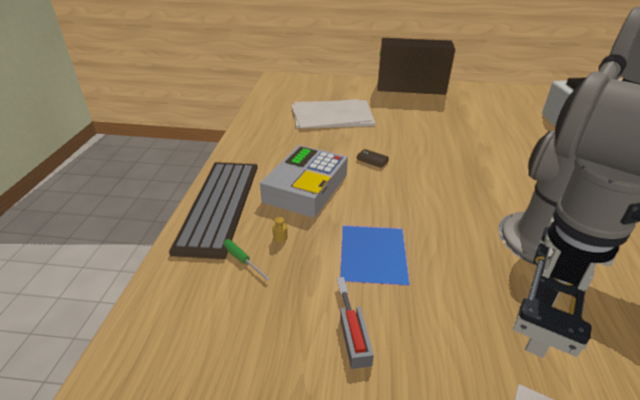

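The top view shows the mat at about (282,258), the pry tool in its holder at (185,244) with the blade at (235,232), and the indicator at (380,180) with the yellow cover at (354,186) and its notch stripe at (351,201). The weight is at (291,170), the screwdriver at (257,148) and the mouse at (444,254). The side view agrees.

Run:
```python
from h import *
import pickle
a,b=pickle.load(open("ab.pkl","rb"))
hsv=cv2.cvtColor(a["color"],cv2.COLOR_RGB2HSV)
def m(lo,hi,box,z,n):
    M=cv2.inRange(hsv,lo,hi);x0,y0,x1,y1=box;K=np.zeros_like(M);K[y0:y1,x0:x1]=M[y0:y1,x0:x1]
    c=max(cv2.findContours(K,0,2)[0],key=cv2.contourArea)
    pts=np.array([onz(a,p[0],z)[:2] for p in c],np.float32)
    r=cv2.minAreaRect(pts);print(n,np.round(r[0],1),np.round(r[1],1),round(r[2],1),np.round(cv2.boxPoints(r)).tolist())
m((100,100,60),(130,255,255),(230,215,335,300),2,"mat")
m((0,140,80),(8,255,255),(150,225,230,265),34,"handle")
m((18,120,100),(32,255,255),(325,160,380,215),72,"cover")
m((15,80,40),(32,255,255),(280,155,302,180),50,"weight")
m((45,80,30),(80,255,255),(230,115,285,175),13,"driver")
m((0,0,0),(179,255,60),(420,225,470,280),20,"mouse")
for n,p,z in[("tip",(239,231),23),("ind TL",(345,138),67),("ind TR",(431,163),67),("ind BR",(413,223),67),("ind BL",(327,193),67),("stripe",(351,201),72)]:print(n,np.round(onz(a,p,z),0))
x0,y0,x1,y1=150,120,450,300
cv2.imwrite("pics/c1.png",cv2.resize(a["color"][170:270,150:250,::-1],None,fx=5,fy=5,interpolation=2))
```

```text
mat [444.1 115.4] [158.8 198. ] 2.9 [[360.0, 210.0], [370.0, 13.0], [528.0, 21.0], [518.0, 218.0]]
handle [476.8 370.7] [18.7 97.5] 16.5 [[454.0, 415.0], [482.0, 321.0], [500.0, 327.0], [472.0, 420.0]]
cover [626.3 -78.6] [88.  77.9] 72.4 [[576.0, -109.0], [650.0, -132.0], [677.0, -48.0], [602.0, -25.0]]
weight [686.7  90.4] [66.9 56.9] 0.9 [[653.0, 118.0], [654.0, 61.0], [721.0, 62.0], [720.0, 119.0]]
driver [782.5 166.5] [24.9 85.7] 50.1 [[742.0, 184.0], [807.0, 129.0], [823.0, 149.0], [758.0, 204.0]]
mouse [ 457.8 -324.5] [57.8 98.2] 62.0 [[401.0, -327.0], [488.0, -373.0], [515.0, -322.0], [428.0, -276.0]]
tip [515. 230.  23.]
ind TL [762. -56.  67.]
ind TR [ 695. -282.   67.]
ind BR [ 536. -230.   67.]
ind BL [613.  -9.  67.]
stripe [592. -71.  72.]
```

View pics/c1.png

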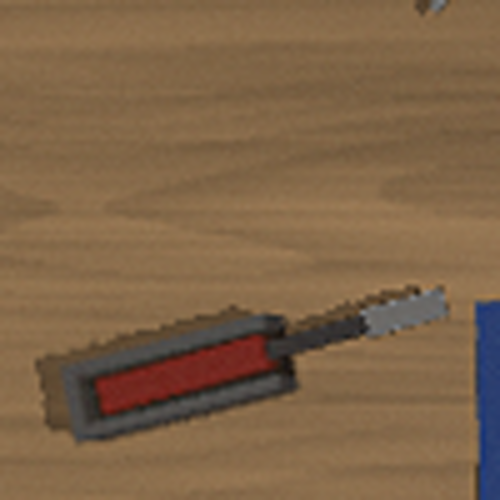

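The crop shows the tool centred in the trough, with the neck at about (320,335) and the blade ending at (445,300), which matches my ray-cast numbers. Next I write a helper that gives the shift and turn, then go above the neck.

```bash
cat >> h.py <<'E'
def to(gx,gy,gz,yaw,pitch=0):
    "grasp point target (mm), yaw of tool x axis (deg), nose-up pitch of held tool (deg) -> shift m, rotvec in current tool axes"
    o=get_obs();A=rpy(o);y=np.radians(yaw)
    T=R.from_euler('z',y)*R.from_euler('y',np.radians(pitch))*R.from_euler('x',np.pi)
    p=np.array([gx,gy,gz])-T.apply([0,0,159])
    print("shift",np.round(A.inv().apply(p-o["tool_pos"])/1000,4),"turn",np.round((A.inv()*T).as_rotvec(),4), "g now",np.round(o["tool_pos"]+A.apply([0,0,159]),1),"t",round(o["time"],2),"w",round(o["grip_width"],1))
E
python3 -c "
from h import *
to(498,299,123,106.5)"
```

```text
shift [-0.3334 -0.0491  0.1221] turn [-1.30e-03  4.00e-04  8.64e-01] g now [213.3 479.4 245.1] t 0.1 w 92.2
```

```bash
R='[[-0.333,-0.049,0.122],[0,0,0.864],0.0918]'; python3 -m pendant '[[[-0.333,-0.049,0.122],[0,0,0.864],0.0918],[[-0.333,-0.049,0.122],[0,0,0.864],0.0918],[[-0.333,-0.049,0.122],[0,0,0.864],0.0918],[[-0.333,-0.049,0.122],[0,0,0.864],0.0918],[[-0.333,-0.049,0.122],[0,0,0.864],0.0918],[[-0.333,-0.049,0.122],[0,0,0.864],0.0918],[[-0.333,-0.049,0.122],[0,0,0.864],0.0918],[[-0.333,-0.049,0.122],[0,0,0.864],0.0918],[[-0.333,-0.049,0.122],[0,0,0.864],0.0918],[[-0.333,-0.049,0.122],[0,0,0.864],0.0918]]'
python3 - <<'E'
from h import *
to(498,299,123,106.5)
c=capture("wrist");save(c,"w1")
print(proj(c,[[498,299,23],[519,229,23],[477,371,34]]))
E
```

```text
time: 0.93
tool_pos: [500.9, 296.3, 280.1]
tcp_rot: [-3.139, 0.001, 1.854]
contact_force: [-0.5, -0.5, 0.6]
grip_width: 91.6
shift [ 0.0035 -0.0021 -0.0019] turn [-0.0024  0.0014 -0.0047] g now [500.6 295.9 121.1] t 0.93 w 91.6
[[319.04809688 205.31559894]
 [319.7553347  277.69331258]
 [318.80338835 117.0469003 ]]
```

View pics/w1.png

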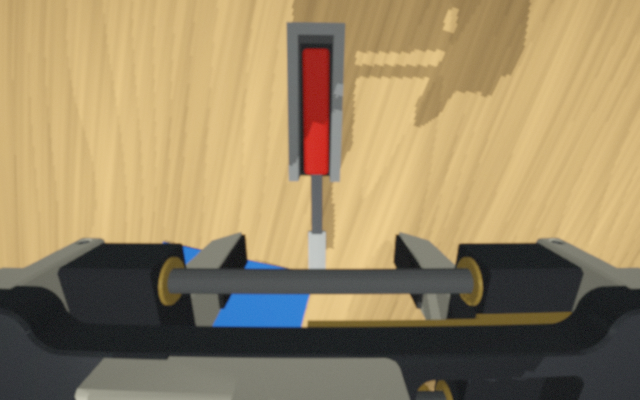

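The wrist view shows the neck at (317,205), against a prediction of (319,205), so the estimate holds. I'll descend, close and lift.

```bash
python3 -m pendant '[[[0.003,-0.001,0.03],[-0.002,0.001,-0.005],0.0918],[[0.003,-0.001,0.06],[-0.002,0.001,-0.005],0.0918],[[0.003,-0.001,0.08],[-0.002,0.001,-0.005],0.0918],[[0.003,-0.001,0.09],[-0.002,0.001,-0.005],0.0918],[[0.003,-0.001,0.098],[-0.002,0.001,-0.005],0.0918],[[0.003,-0.001,0.098],[-0.002,0.001,-0.005],0.0918],[[0.003,-0.001,0.098],[-0.002,0.001,-0.005],0.0],[[0.003,-0.001,0.098],[-0.002,0.001,-0.005],0.0],[[0.003,-0.001,0.098],[-0.002,0.001,-0.005],0.0],[[0.003,-0.001,0.098],[-0.002,0.001,-0.005],0.0]]'
python3 -m pendant '[[[0,0,0],[0,0,0],0],[[0,0,0],[0,0,0],0],[[0,0,0],[0,0,0],0],[[0,0,0],[0,0,0],0],[[0,0,0],[0,0,0],0],[[0,0,0],[0,0,0],0]]'
python3 -c "
from h import *
to(498,299,23,106.5)"
```

```text
time: 1.82
tool_pos: [496.2, 302.2, 185.8]
tcp_rot: [3.138, -0.001, 1.864]
contact_force: [-1.0, 0.4, -0.1]
grip_width: 69.8
time: 2.32
tool_pos: [496.0, 302.1, 184.7]
tcp_rot: [3.14, -0.001, 1.864]
contact_force: [0.4, -0.9, -0.1]
grip_width: 29.4
shift [-0.0035  0.0011  0.0027] turn [ 0.002  -0.0011  0.005 ] g now [496.2 302.3  25.7] t 2.32 w 29.4
```

```bash
python3 -m pendant '[[[0,0,0],[0,0,0],0],[[0,0,0],[0,0,0],0],[[0,0,0],[0,0,0],0],[[0,0,0],[0,0,0],0],[[0,0,0],[0,0,0],0],[[0,0,0],[0,0,0],0],[[0,0,0],[0,0,0],0],[[0,0,0],[0,0,0],0]]'
python3 -m pendant '[[[0,0,-0.01],[0,0,0],0],[[0,0,-0.02],[0,0,0],0],[[0,0,-0.03],[0,0,0],0],[[0,0,-0.045],[0,0,0],0],[[0,0,-0.06],[0,0,0],0],[[0,0,-0.075],[0,0,0],0],[[0,0,-0.08],[0,0,0],0],[[0,0,-0.08],[0,0,0],0],[[0,0,-0.08],[0,0,0],0]]'
python3 - <<'E'
from h import *
to(507,92,105,162.7)
a=capture("side");cv2.imwrite("pics/s1.png",a["color"][200:400,240:560,::-1].repeat(2,0).repeat(2,1))
E
```

```text
time: 2.98
tool_pos: [496.0, 302.1, 184.7]
tcp_rot: [3.14, -0.001, 1.864]
contact_force: [0.4, 0.2, -0.1]
grip_width: 9.5
time: 3.73
tool_pos: [495.7, 301.9, 265.1]
tcp_rot: [3.139, -0.001, 1.864]
contact_force: [-0.6, -0.5, -1.9]
grip_width: 9.7
shift [-0.2042 -0.0498  0.0007] turn [ 3.000e-03  3.000e-04 -9.758e-01] g now [496.1 302.2 106.1] t 3.73 w 9.7
```

View pics/s1.png

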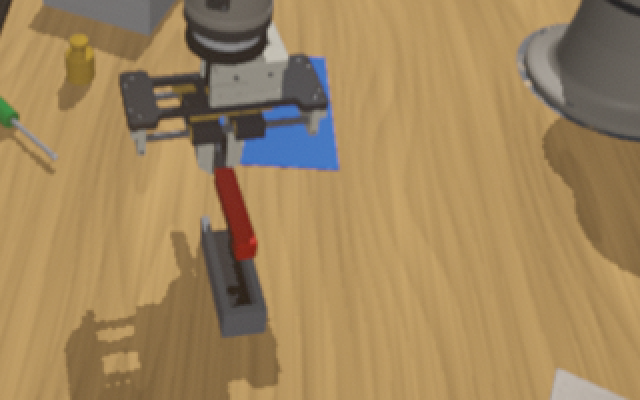

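The side view shows the tool held by its neck at (225,165), clear of the holder, with the handle drooping slightly. I'll carry it over the mat.

```bash
python3 -m pendant '[[[-0.204,-0.05,0],[0,0,-0.976],0],[[-0.204,-0.05,0],[0,0,-0.976],0],[[-0.204,-0.05,0],[0,0,-0.976],0],[[-0.204,-0.05,0],[0,0,-0.976],0],[[-0.204,-0.05,0],[0,0,-0.976],0],[[-0.204,-0.05,0],[0,0,-0.976],0],[[-0.204,-0.05,0],[0,0,-0.976],0],[[-0.204,-0.05,0],[0,0,-0.976],0],[[-0.204,-0.05,0],[0,0,-0.976],0],[[-0.204,-0.05,0],[0,0,-0.976],0]]'
python3 -m pendant '[[[0,0,0],[0,0,0],0],[[0,0,0],[0,0,0],0]]'
python3 - <<'E'
from h import *
to(507,92,60,162.7)
a=capture("side");b=capture("top")
def red(c):
    h=cv2.cvtColor(c["color"],cv2.COLOR_RGB2HSV);M=cv2.inRange(h,(0,150,60),(8,255,255))|cv2.inRange(h,(174,150,60),(179,255,255))
    k=max(cv2.findContours(M,0,2)[0],key=cv2.contourArea)[:,0].astype(float);print(np.round(cv2.boxPoints(cv2.minAreaRect(k.astype(np.float32)))).tolist());return k
red(a);red(b)
d=np.array([.955,-.297,0]);g=np.array([507,92,103.])
for dz in(0,10,20,30):print(dz,proj(a,[g-d*119-[0,0,dz],g-d*24-[0,0,dz*.2]]).round().tolist(),proj(b,[g-d*119-[0,0,dz]]).round().tolist())
E
```

```text
time: 4.62
tool_pos: [506.7, 91.9, 263.5]
tcp_rot: [3.14, -0.001, 2.84]
contact_force: [0.6, -0.2, -0.8]
grip_width: 9.7
time: 4.78
tool_pos: [506.8, 92.3, 263.9]
tcp_rot: [3.14, 0.0, 2.839]
contact_force: [-0.1, -0.6, -1.5]
grip_width: 9.4
shift [-0.0003 -0.0003  0.0449] turn [ 0.0017  0.0001 -0.001 ] g now [506.9  92.5 104.9] t 4.78 w 9.4
[[358.0, 221.0], [361.0, 211.0], [399.0, 221.0], [397.0, 231.0]]
[[268.0, 274.0], [277.0, 247.0], [284.0, 249.0], [275.0, 276.0]]
0 [[398.0, 226.0], [359.0, 216.0]] [[271.0, 279.0]]
10 [[397.0, 230.0], [359.0, 216.0]] [[272.0, 279.0]]
20 [[397.0, 233.0], [359.0, 217.0]] [[272.0, 278.0]]
30 [[396.0, 236.0], [359.0, 217.0]] [[273.0, 278.0]]
```

The tool is level within about 1°. I'll lower it to just above the mat and release.

```bash
python3 -m pendant '[[[0,0,0.03],[0,0.02,0],0],[[0,0,0.06],[0,0.03,0],0],[[0,0,0.075],[0,0.04,0],0],[[0,0,0.082],[0,0.04,0],0],[[0,0,0.083],[0,0.04,0],0],[[0,0,0.083],[0,0.04,0],0],[[0,0,0.083],[0,0.04,0],0]]'
python3 -c "
from h import *
o=get_obs();print(o['contact_force'],rpy(o).as_matrix()[:,2]);to(507,92,60,162.7)"
```

```text
time: 5.47
tool_pos: [507.4, 92.4, 182.0]
tcp_rot: [3.139, -0.037, 2.84]
contact_force: [0.2, 0.1, -0.8]
grip_width: 9.8
[ 0.20051235  0.14128366 -0.82555905] [-0.0348774   0.01347449 -0.99930076]
shift [ 0.0017 -0.0004 -0.037 ] turn [ 0.0025 -0.0373  0.0001] g now [501.9  94.6  23.1] t 5.47 w 9.8
```

The tilt went nose-down, so I'll flip its sign to put the tail down, then release.

```bash
python3 -m pendant '[[[0,0,0],[0,-0.04,0],0],[[0,0,0],[0,-0.08,0],0],[[0,0,0.001],[0,-0.08,0],0],[[0,0,0.001],[0,-0.08,0],0],[[0,0,0.001],[0,-0.08,0],0.03],[[0,0,0.001],[0,-0.08,0],0.06],[[0,0,0.001],[0,-0.08,0],0.0918],[[0,0,0.001],[0,-0.08,0],0.0918],[[0,0,0.001],[0,-0.08,0],0.0918]]'
python3 -m pendant '[[[0,0,0],[0,0,0],0.0918],[[0,0,-0.02],[0,0.04,0],0.0918],[[0,0,-0.05],[0,0.04,0],0.0918],[[0,0,-0.09],[0,0.04,0],0.0918],[[0,0,-0.12],[0,0.04,0],0.0918],[[0,0,-0.12],[0,0.04,0],0.0918],[[0,0,-0.12],[0,0.04,0],0.0918]]'
python3 - <<'E'
from h import *
o=get_obs();print(o['contact_force'])
a=capture("top");save(a,"t2")
h=cv2.cvtColor(a["color"],cv2.COLOR_RGB2HSV);M=cv2.inRange(h,(0,150,60),(8,255,255))|cv2.inRange(h,(174,150,60),(179,255,255))
k=max(cv2.findContours(M,0,2)[0],key=cv2.contourArea)
r=cv2.minAreaRect(np.array([onz(a,p[0],24)[:2] for p in k],np.float32));print(r,cv2.boxPoints(r))
c=capture("wrist");save(c,"w2")
to(468,106,22,162.7)
d=np.array([.955,-.297,0]);q=np.array([439,115,13])
print(proj(c,[q+d*147.5,q+d*75,q+d*47.5,q-d*47.5]).round())
E
```

```text
time: 6.22
tool_pos: [507.1, 92.3, 180.5]
tcp_rot: [3.139, 0.041, 2.84]
contact_force: [0.0, 1.1, 1.2]
grip_width: 38.5
time: 6.8
tool_pos: [502.5, 93.6, 302.0]
tcp_rot: [3.138, 0.005, 2.84]
contact_force: [0.9, 0.9, -1.2]
grip_width: 85.2
[ 0.93428795  0.89938489 -1.18980257]
((431.7901916503906, 116.58743286132812), (18.708499908447266, 63.49168395996094), 72.53386688232422) [[398.70038  117.192726]
 [459.26477   98.13621 ]
 [464.88     115.98214 ]
 [404.3156   135.03867 ]]
shift [0.0359 0.0017 0.1185] turn [ 0.0015 -0.0003  0.0001] g now [501.8  93.8 140.5] t 6.9 w 90.5
[[321. 272.]
 [321. 208.]
 [321. 181.]
 [321.  76.]]
```

View pics/w2.png

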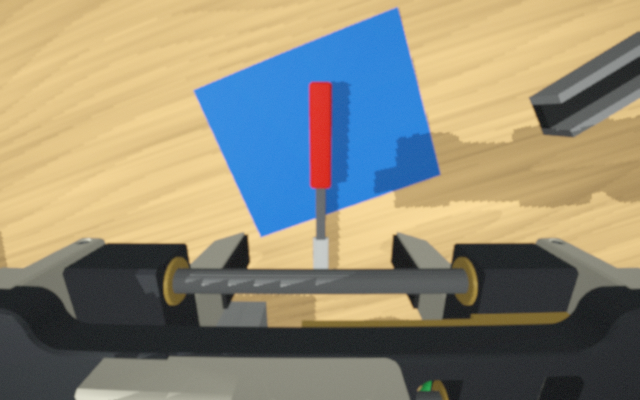

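The tool lies on the mat, with its handle from (320,82) to (320,188) and the neck and blade overhanging the edge. I'll turn those pixels into positions.

Run:
```python
from h import *
c=capture("wrist")
f=onz(c,(320,188),24);r=onz(c,(320,82),24);print(f,r,np.linalg.norm(f-r),(f+r)/2)
u=(f-r)/np.linalg.norm(f-r);print(np.degrees(np.arctan2(u[1],u[0])));g=(f+r)/2+u*30
to(g[0],g[1],22,162.7)
```

```text
[487.01993471  98.38137005  24.        ] [398.58660298 125.92690938  24.        ] 92.62402980084573 [442.80326885 112.15413971  24.        ]
-17.30095896661697
shift [3.170e-02 1.000e-04 1.181e-01] turn [ 0.0012 -0.0013  0.0001] g now [501.6  93.7 140.1] t 6.95 w 91.4
```

```bash
python3 -m pendant '[[[0.032,0,0],[0,0,0],0.0918],[[0.032,0,0.04],[0,0,0],0.0918],[[0.032,0,0.08],[0,0,0],0.0918],[[0.032,0,0.105],[0,0,0],0.0918],[[0.032,0,0.117],[0,0,0],0.0918],[[0.032,0,0.117],[0,0,0],0.05],[[0.032,0,0.117],[0,0,0],0],[[0.032,0,0.117],[0,0,0],0],[[0.032,0,0.117],[0,0,0],0],[[0.032,0,0.117],[0,0,0],0]]'
python3 -m pendant '[[[0,0,0],[0,0,0],0],[[0,0,0],[0,0,0],0],[[0,0,0],[0,0,0],0],[[0,0,0],[0,0,0],0],[[0,0,0],[0,0,0],0],[[0,0,0],[0,0,0],0],[[0,0,0],[0,0,0],0],[[0,0,0],[0,0,0],0],[[0,0,0],[0,0,0],0],[[0,0,0],[0,0,0],0]]'
python3 -c "
from h import *
to(470,104,22,162.7)"
```

```text
time: 7.78
tool_pos: [471.7, 103.3, 182.8]
tcp_rot: [3.14, 0.0, 2.84]
contact_force: [-0.7, 0.8, 0.3]
grip_width: 62.5
time: 8.62
tool_pos: [471.9, 103.3, 183.3]
tcp_rot: [3.139, 0.001, 2.84]
contact_force: [-0.6, 0.3, 0.3]
grip_width: 19.9
shift [0.002  0.0001 0.0023] turn [0.0021 0.0012 0.0001] g now [472.1 103.5  24.3] t 8.62 w 19.9
```

```bash
python3 -m pendant '[[[0,0,-0.02],[0,0,0],0],[[0,0,-0.05],[0,0,0],0],[[0,0,-0.065],[0,0,0],0],[[0,0,-0.065],[0,0,0],0],[[0,0,-0.065],[0,0,0],0],[[0,0,-0.065],[0,0,0],0]]'
python3 -c "
from h import *
to(440,-21,73.3,162.7)"
```

```text
time: 9.12
tool_pos: [471.3, 103.1, 247.4]
tcp_rot: [3.14, -0.0, 2.84]
contact_force: [-0.8, -0.2, -1.2]
grip_width: 19.4
shift [-0.007  -0.1279  0.0149] turn [ 0.0015 -0.0003  0.0001] g now [471.3 103.4  88.4] t 9.12 w 19.4
```

```bash
python3 -m pendant '[[[-0.004,-0.04,0.005],[0,0,0],0],[[-0.007,-0.08,0.01],[0,0,0],0],[[-0.007,-0.11,0.015],[0,0,0],0],[[-0.007,-0.128,0.015],[0,0,0],0],[[-0.007,-0.128,0.015],[0,0,0],0],[[-0.007,-0.128,0.015],[0,0,0],0],[[-0.007,-0.128,0.015],[0,0,0],0]]'
python3 - <<'E'
from h import *
to(440,-21,73.3,162.7)
o=get_obs();g=o["tool_pos"]+rpy(o).apply([0,0,159])
d=np.array([.955,-.297,0]);t=g+d*116-[0,0,11.3];n=np.array([589,-67,62.])
v=np.array([.297,.955,0])
a=capture("side");b=capture("top")
s=a["color"][140:240,250:400,::-1];T=b["color"][150:260,290:400,::-1]
s=cv2.resize(s,(600,400),interpolation=2);T=cv2.resize(T,(440,440),interpolation=2)
cv2.imwrite("pics/s3.png",s);cv2.imwrite("pics/t3.png",T)
for c in(a,b):print("tip, neck front, notchmid, notch corners(top±18)",proj(c,[t,t-d*44.5,n,n+v*18+[0,0,5],n-v*18+[0,0,5]]).round(1).tolist())
E
```

```text
time: 9.7
tool_pos: [440.4, -20.7, 232.4]
tcp_rot: [3.139, -0.0, 2.839]
contact_force: [0.1, 0.4, -1.4]
grip_width: 19.8
shift [ 0.0003 -0.0004  0.0001] turn [ 0.0022 -0.0001 -0.0002] g now [440.5 -20.4  73.4] t 9.7 w 19.8
tip, neck front, notchmid, notch corners(top±18) [[336.5, 190.5], [351.7, 194.5], [323.4, 187.0], [320.8, 188.9], [326.1, 182.2]]
tip, neck front, notchmid, notch corners(top±18) [[344.7, 217.0], [339.6, 233.4], [349.4, 202.6], [342.9, 200.3], [356.1, 204.4]]
```

View pics/s3.png

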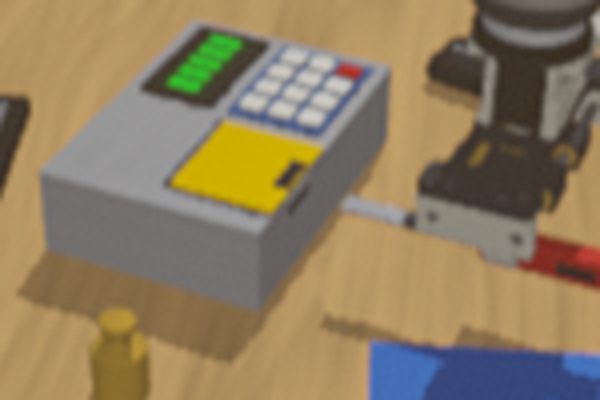

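View pics/t3.png

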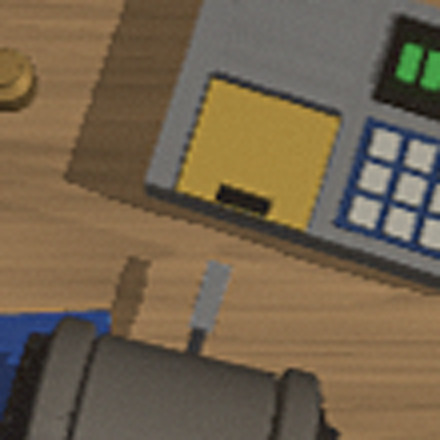

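In the side view the blade tip is at crop (342,203), which matches the projected tip. In the top view the tip at (219,264) points about 4 mm left of the stripe centre at (243,200). I'll shift 3 mm right and insert step by step while watching the force.

```bash
python3 -m pendant '[[[-0.01,-0.003,0],[0,0,0],0],[[-0.02,-0.003,0],[0,0,0],0],[[-0.03,-0.003,0],[0,0,0],0],[[-0.03,-0.003,0],[0,0,0],0],[[-0.03,-0.003,0],[0,0,0],0]]'
python3 -m pendant '[[[-0.003,0,0],[0,0,0],0],[[-0.006,0,0],[0,0,0],0],[[-0.009,0,0],[0,0,0],0],[[-0.010,0,0],[0,0,0],0],[[-0.010,0,0],[0,0,0],0]]'
python3 -c "
from h import *
to(440,-21,73.3,162.7)"
```

```text
time: 10.22
tool_pos: [468.7, -32.6, 232.9]
tcp_rot: [3.14, 0.001, 2.841]
contact_force: [-0.6, 0.1, -1.2]
grip_width: 19.7
time: 10.63
tool_pos: [477.9, -35.9, 233.1]
tcp_rot: [3.14, 0.001, 2.84]
contact_force: [0.3, -0.4, -1.4]
grip_width: 19.9
shift [0.0406 0.003  0.0007] turn [0.0021 0.0014 0.0002] g now [478.2 -35.7  74.1] t 10.63 w 19.9
```

```bash
python3 -m pendant '[[[-0.003,0,0.0005],[0,0,0],0],[[-0.006,0,0.0005],[0,0,0],0],[[-0.006,0,0.0005],[0,0,0],0]]'
python3 -m pendant '[[[-0.003,0,0],[0,0,0],0],[[-0.006,0,0],[0,0,0],0],[[-0.006,0,0],[0,0,0],0]]'
python3 - <<'E'
from h import *
a=capture("side")
s=cv2.resize(a["color"][150:225,280:380,::-1],(800,600),interpolation=2);cv2.imwrite("pics/s4.png",s)
o=get_obs();g=o["tool_pos"]+rpy(o).apply([0,0,159]);d=np.array([.955,-.297,0]);t=g+d*116-[0,0,11.3]
print(((proj(a,[t,t-d*12,t-d*44.5])-[280,150])*8).round())
E
```

```text
time: 10.88
tool_pos: [484.0, -37.9, 232.7]
tcp_rot: [3.139, 0.002, 2.84]
contact_force: [-1.1, 0.0, -0.4]
grip_width: 19.7
time: 11.13
tool_pos: [489.7, -39.7, 232.7]
tcp_rot: [3.14, 0.002, 2.84]
contact_force: [0.2, 0.4, -0.8]
grip_width: 19.4
[[317. 282.]
 [348. 290.]
 [434. 313.]]
```

View pics/s4.png

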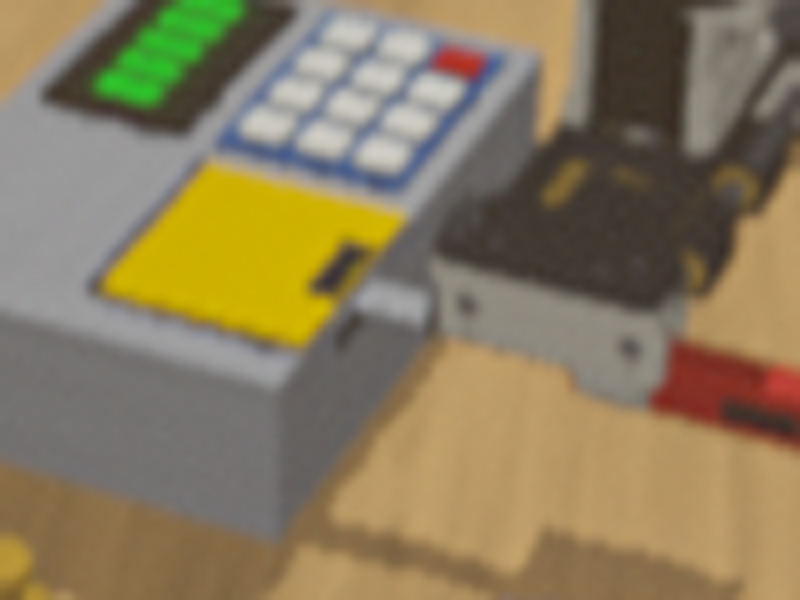

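The blade enters the notch under the cover, visible from (358,290) to (430,310), so about 15 mm is in with no contact force. I'll go 10 mm deeper and start lifting.

```bash
python3 -m pendant '[[[-0.003,0,0],[0,0,0],0],[[-0.006,0,0],[0,0,0],0],[[-0.009,0,0],[0,0,0],0],[[-0.010,0,0],[0,0,0],0],[[-0.010,0,0],[0,0,0],0]]'
python3 -m pendant '[[[0,0,-0.003],[0,0,0],0],[[0,0,-0.006],[0,0,0],0],[[-0.001,0,-0.010],[0,0,0],0],[[-0.001,0,-0.014],[0,0,0],0],[[-0.002,0,-0.017],[0,0,0],0],[[-0.003,0,-0.02],[0,0,0],0],[[-0.004,0,-0.024],[0,0,0],0],[[-0.004,0,-0.024],[0,0,0],0],[[-0.004,0,-0.024],[0,0,0],0]]'
python3 - <<'E'
from h import *
a=capture("side")
s=cv2.resize(a["color"][140:215,280:380,::-1],(800,600),interpolation=2);cv2.imwrite("pics/s5.png",s)
o=get_obs();g=o["tool_pos"]+rpy(o).apply([0,0,159]);d=np.array([.955,-.297,0]);t=g+d*116-[0,0,11.3]
print(g,o["contact_force"],o["moment"],((proj(a,[t,t-d*12,t-d*44.5,g-[0,0,11.3]-d*79])-[280,140])*8).round())
E
```

```text
time: 11.6
tool_pos: [499.0, -42.5, 232.6]
tcp_rot: [3.14, 0.001, 2.84]
contact_force: [0.8, -0.1, -0.9]
grip_width: 19.6
time: 12.35
tool_pos: [502.6, -43.7, 256.9]
tcp_rot: [3.139, 0.002, 2.84]
contact_force: [-1.3, 0.3, -1.6]
grip_width: 20.1
[503.09443386 -43.46696558  97.81370088] [-1.20083497  0.11430635 -2.16121605] [ 0.12221043  0.41715316 -0.00568485] [[281. 295.]
 [312. 303.]
 [399. 325.]
 [820. 433.]]
```

View pics/s5.png

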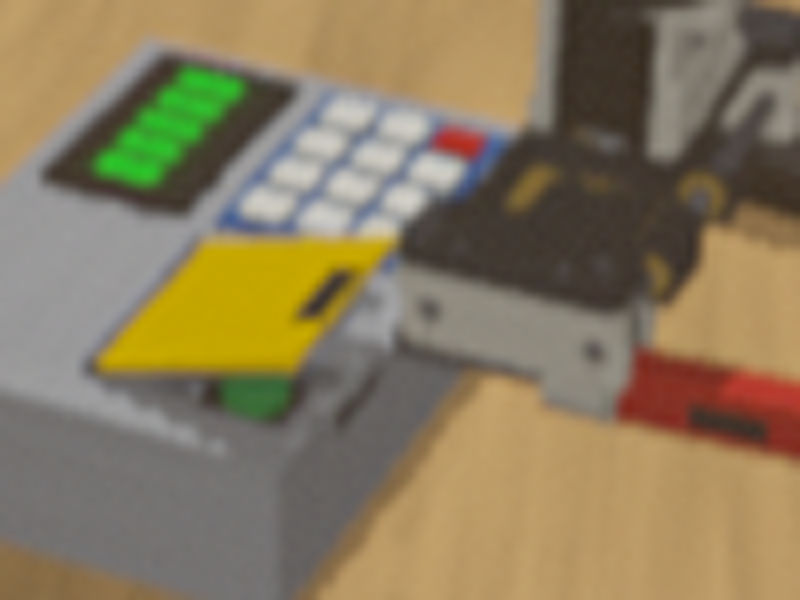

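The cover is up by about 0.35 rad on the blade, the green button shows at (255,395), and the fingers are clear of the cover. I'll continue along the arc.

```bash
python3 -m pendant '[[[-0.002,0,-0.005],[0,0,0],0],[[-0.005,0,-0.010],[0,0,0],0],[[-0.009,0,-0.015],[0,0,0],0],[[-0.012,0,-0.019],[0,0,0],0],[[-0.016,0,-0.023],[0,0,0],0],[[-0.021,0,-0.026],[0,0,0],0],[[-0.025,0,-0.029],[0,0,0],0],[[-0.030,0,-0.031],[0,0,0],0],[[-0.030,0,-0.031],[0,0,0],0]]'
python3 -m pendant '[[[-0.004,0,-0.001],[0,0,0],0],[[-0.008,0,-0.002],[0,0,0],0],[[-0.012,0,-0.002],[0,0,0],0],[[-0.016,0,-0.002],[0,0,0],0],[[-0.020,0,-0.002],[0,0,0],0],[[-0.023,0,-0.002],[0,0,0],0],[[-0.023,0,-0.002],[0,0,0],0],[[-0.023,0,-0.002],[0,0,0],0]]'
python3 - <<'E'
from h import *
a=capture("side");b=capture("top")
s=np.hstack([cv2.resize(a["color"][120:220,250:350,::-1],(400,400),interpolation=2),cv2.resize(b["color"][130:230,300:400,::-1],(400,400),interpolation=2)]);cv2.imwrite("pics/s6.png",s)
o=get_obs();g=o["tool_pos"]+rpy(o).apply([0,0,159]);print(g,o["contact_force"],o["moment"])
E
```

```text
time: 13.15
tool_pos: [532.4, -53.0, 288.5]
tcp_rot: [3.139, 0.004, 2.84]
contact_force: [-0.3, -0.2, -0.8]
grip_width: 19.6
time: 13.82
tool_pos: [553.5, -59.6, 289.7]
tcp_rot: [3.14, 0.003, 2.84]
contact_force: [0.6, 0.0, -1.3]
grip_width: 19.7
[553.6942311  -59.29847734 130.69024429] [ 0.2974692  -0.17784987 -0.0671086 ] [ 0.01212918 -0.03652692  0.02540455]
```

View pics/s6.png

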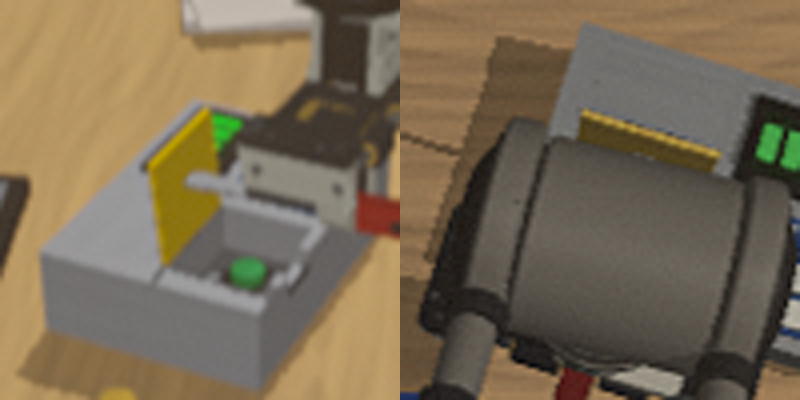

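The cover stands at about 90° in both views: in the side view its plate is vertical from (165,262) to (152,165). I'll push it a few mm past vertical and back out.

```bash
python3 -m pendant '[[[-0.003,0,0],[0,0,0],0],[[-0.006,0,0],[0,0,0],0],[[-0.008,0,0],[0,0,0],0],[[-0.008,0,0],[0,0,0],0]]'
python3 -m pendant '[[[0.01,0,0],[0,0,0],0],[[0.03,0,0],[0,0,0],0],[[0.06,0,0],[0,0,0],0],[[0.1,0,0],[0,0,0],0],[[0.12,0,0],[0,0,0],0],[[0.12,0,0],[0,0,0],0],[[0.12,0,0],[0,0,0],0]]'
python3 - <<'E'
from h import *
to(472,103.5,70,162.7)
E
```

```text
time: 14.25
tool_pos: [560.8, -61.9, 289.4]
tcp_rot: [3.14, 0.0, 2.84]
contact_force: [-2.7, 0.6, -1.6]
grip_width: 19.6
time: 14.83
tool_pos: [446.2, -26.1, 290.3]
tcp_rot: [3.139, 0.004, 2.84]
contact_force: [1.2, -0.5, -0.0]
grip_width: 19.6
shift [0.0141 0.1312 0.0615] turn [0.0022 0.004  0.0005] g now [446.9 -25.9 131.3] t 14.83 w 19.6
```

```bash
python3 -m pendant '[[[0.005,0.04,0],[0,0,0],0],[[0.01,0.08,0],[0,0,0],0],[[0.014,0.12,0.02],[0,0,0],0],[[0.014,0.131,0.05],[0,0,0],0],[[0.014,0.131,0.07],[0,0,0],0],[[0.014,0.131,0.09],[0,0,0],0],[[0.014,0.131,0.098],[0,0,0],0],[[0.014,0.131,0.1],[0,0,0],0],[[0.014,0.131,0.1],[0,0,0],0],[[0.014,0.131,0.1],[0,0,0],0]]'
python3 -m pendant '[[[0,0,0.002],[0,0,0],0],[[0,0,0.004],[0,0,0],0],[[0,0,0.005],[0,0,0],0],[[0,0,0.005],[0,0,0],0]]'
python3 - <<'E'
from h import *
o=get_obs();print(o["contact_force"]);to(472,103.5,25,162.7)
E
```

```text
time: 15.67
tool_pos: [472.8, 103.0, 190.7]
tcp_rot: [3.139, 0.003, 2.839]
contact_force: [-0.1, 0.9, -0.0]
grip_width: 19.7
time: 16.0
tool_pos: [471.9, 103.2, 185.0]
tcp_rot: [3.139, 0.002, 2.84]
contact_force: [-0.8, 0.4, -0.4]
grip_width: 19.6
[-0.80631405  0.37353788 -0.36199355]
shift [-0.      0.0003  0.001 ] turn [ 0.0022  0.0016 -0.    ] g now [472.2 103.4  26. ] t 16.0 w 19.6
```

Now I'll release, retreat upward and check by measurement. I'm saving my last views.

```bash
python3 -m pendant '[[[0,0,0.001],[0,0,0],0.01],[[0,0,0.001],[0,0,0],0.03],[[0,0,0.001],[0,0,0],0.06],[[0,0,0.001],[0,0,0],0.0918],[[0,0,0.001],[0,0,0],0.0918],[[0,0,0.001],[0,0,0],0.0918],[[0,0,0.001],[0,0,0],0.0918],[[0,0,0.001],[0,0,0],0.0918]]'
python3 -m pendant '[[[0,0,-0.02],[0,0,0],0.0918],[[0,0,-0.05],[0,0,0],0.0918],[[0,0,-0.09],[0,0,0],0.0918],[[0,0,-0.13],[0,0,0],0.0918],[[0,0,-0.15],[0,0,0],0.0918],[[0,0,-0.15],[0,0,0],0.0918],[[0,0,-0.15],[0,0,0],0.0918]]'
python3 - <<'E'
from h import *
def red(c,z):
    h=cv2.cvtColor(c["color"],cv2.COLOR_RGB2HSV);M=cv2.inRange(h,(0,150,60),(8,255,255))|cv2.inRange(h,(174,150,60),(179,255,255))
    k=max(cv2.findContours(M,0,2)[0],key=cv2.contourArea)
    r=cv2.minAreaRect(np.array([onz(c,p[0],z)[:2] for p in k],np.float32));print(r)
for n in("wrist","top","side"):red(capture(n),24)
b=capture("side")
hs=cv2.cvtColor(b["color"],cv2.COLOR_RGB2HSV)
M=cv2.inRange(hs,(45,100,40),(80,255,255));M[:, :280]=0
n,l,st,ce=cv2.connectedComponentsWithStats(M)
for i in range(1,n):
    if st[i,4]>15:print("green",ce[i],st[i],onz(b,ce[i],52))
a=capture("top");hs=cv2.cvtColor(a["color"],cv2.COLOR_RGB2HSV)
M=cv2.inRange(hs,(45,100,40),(80,255,255))
n,l,st,ce=cv2.connectedComponentsWithStats(M)
for i in range(1,n):
    if st[i,4]>8:print("top green",ce[i],st[i,4],onz(a,ce[i],52))
M=cv2.inRange(hs,(18,120,80),(32,255,255));M[:160]=0;M[215:]=0;M[:,:325]=0;M[:,385:]=0
print("yellow",cv2.minAreaRect(cv2.findNonZero(M)))
x=cv2.minAreaRect(np.array([onz(a,p[0],147)[:2] for p in cv2.findNonZero(M)],np.float32));print(x)
d=np.array([.955,-.297,0]);n=np.array([589,-67,62.]);print("pred button",n+d*39)
cv2.imwrite("pics/f.png",np.hstack([cv2.resize(b["color"][130:280,260:410,::-1],(400,400),interpolation=2),cv2.resize(a["color"][140:290,240:390,::-1],(400,400),interpolation=2)]))
E
```

```text
time: 16.67
tool_pos: [471.8, 103.3, 183.8]
tcp_rot: [3.14, 0.001, 2.84]
contact_force: [-0.5, -0.1, 0.2]
grip_width: 61.8
time: 17.25
tool_pos: [471.6, 103.1, 334.8]
tcp_rot: [3.139, 0.004, 2.84]
contact_force: [-0.1, 0.2, 0.1]
grip_width: 91.5
((442.691162109375, 112.88131713867188), (16.86093521118164, 92.24958801269531), 72.2472152709961)
((571.3345336914062, -224.5265655517578), (16.244333267211914, 18.402118682861328), 74.81998443603516)
((444.959716796875, 123.94900512695312), (32.89131164550781, 94.77774047851562), 72.50350189208984)
green [304.78873239 152.09859155] [301 148  10  11  71] [ 671.71216895 -266.64053131   52.        ]
green [311.66666667 187.77083333] [308 185   8   7  48] [622.91255372 -72.98371471  52.        ]
top green [265.73877551 136.88979592] 245 [769.97702067 159.4889137   52.        ]
top green [404.52068966 169.1862069 ] 290 [ 680.90393554 -214.38651489   52.        ]
top green [353.55405405 189.47297297] 74 [625.5179718 -78.5264913  52.       ]
yellow ((356.94085693359375, 183.45370483398438), (34.59895706176758, 52.03651809692383), 14.858613014221191)
((624.835693359375, -81.1155776977539), (83.6640853881836, 127.56690979003906), 74.7785873413086)
pred button [626.245 -78.583  62.   ]
```

View pics/f.png

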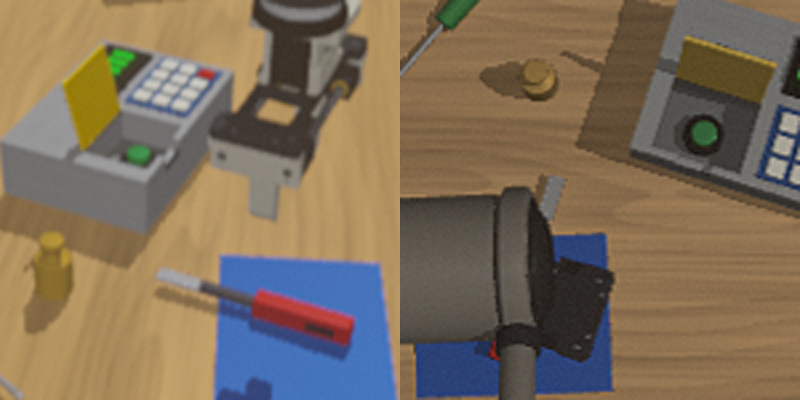

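The tool lies flat on the mat with its handle centre at about (443,113), the cover stands past vertical, and the button is clear at about (624.5,-77). The weight and screwdriver are undisturbed. I'll press with the fingers closed and tilted so the gripper body leans away from the cover.

```bash
cat >> h.py <<'E'
def tipto(x,y,z,yaw,pitch):
    o=get_obs();A=rpy(o)
    T=R.from_euler('z',np.radians(yaw))*R.from_euler('y',pitch)*R.from_euler('x',np.pi)
    p=np.array([x,y,z])-T.apply([0,0,178])
    print("shift",np.round(A.inv().apply(p-o["tool_pos"])/1000,4),"turn",np.round((A.inv()*T).as_rotvec(),4),"fingers dir",T.apply([0,0,1]).round(2),"tip now",(o["tool_pos"]+A.apply([0,0,178])).round(1),"down in tool",A.inv().apply([0,0,-1]).round(3),"F",o["contact_force"].round(1),"w",round(o["grip_width"],1),"t",round(o["time"],1))
E
python3 -c "
from h import *
tipto(622.5,-76.5,100,162.7,0.25)"
```

```text
shift [-0.1537 -0.1265  0.0595] turn [ 0.001  -0.2516  0.    ] fingers dir [ 0.24 -0.07 -0.97] tip now [471.1 103.3 154.4] down in tool [-0.002 -0.001  1.   ] F [-0.1  0.2 -0.4] w 91.6 t 17.5
```

```bash
python3 -m pendant '[[[-0.01,-0.04,0],[0,-0.1,0],0],[[-0.03,-0.07,0],[0,-0.2,0],0],[[-0.06,-0.1,0],[0,-0.25,0],0],[[-0.09,-0.126,0],[0,-0.25,0],0],[[-0.12,-0.126,0.02],[0,-0.25,0],0],[[-0.145,-0.126,0.04],[0,-0.25,0],0],[[-0.154,-0.126,0.06],[0,-0.25,0],0],[[-0.154,-0.126,0.06],[0,-0.25,0],0],[[-0.154,-0.126,0.06],[0,-0.25,0],0],[[-0.154,-0.126,0.06],[0,-0.25,0],0]]'
python3 -m pendant '[[[0,0,0],[0,0,0],0],[[0,0,0],[0,0,0],0],[[0,0,0],[0,0,0],0],[[0,0,0],[0,0,0],0],[[0,0,0],[0,0,0],0],[[0,0,0],[0,0,0],0],[[0,0,0],[0,0,0],0]]'
python3 -c "
from h import *
tipto(622.5,-76.5,58,162.7,0.25)"
```

```text
time: 18.33
tool_pos: [580.9, -62.6, 273.7]
tcp_rot: [3.14, 0.25, 2.84]
contact_force: [-0.4, 0.1, 0.1]
grip_width: 29.7
time: 18.92
tool_pos: [581.2, -62.9, 273.9]
tcp_rot: [3.139, 0.251, 2.839]
contact_force: [0.3, 0.3, 0.1]
grip_width: 0.3
shift [ 0.0114 -0.0008  0.0419] turn [ 0.002   0.0013 -0.0003] fingers dir [ 0.24 -0.07 -0.97] tip now [623.6 -75.7 101.4] down in tool [ 0.249 -0.002  0.969] F [0.3 0.3 0.1] w 0.3 t 18.9
```

```bash
python3 -m pendant '[[[0.005,0,0.0194],[0,0,0],0],[[0.0085,0,0.033],[0,0,0],0],[[0.0105,0,0.041],[0,0,0],0],[[0.0105,0,0.041],[0,0,0],0],[[0.0105,0,0.041],[0,0,0],0]]'
python3 -m pendant '[[[0.001,0,0.004],[0,0,0],0],[[0.0015,0,0.006],[0,0,0],0],[[0.0015,0,0.006],[0,0,0],0],[[0.0015,0,0.006],[0,0,0],0]]'
python3 -c "
from h import *
tipto(622.5,-76.5,46,162.7,0.25)"
```

```text
time: 19.33
tool_pos: [581.4, -62.9, 231.2]
tcp_rot: [3.14, 0.251, 2.839]
contact_force: [0.4, 0.1, 0.9]
grip_width: 0.4
time: 19.67
tool_pos: [581.8, -63.0, 225.9]
tcp_rot: [3.139, 0.253, 2.839]
contact_force: [0.5, 0.5, 2.3]
grip_width: 0.9
shift [ 0.003  -0.0008  0.0069] turn [ 0.0021  0.0031 -0.0004] fingers dir [ 0.24 -0.07 -0.97] tip now [624.5 -75.9  53.6] down in tool [ 0.25  -0.002  0.968] F [0.5 0.5 2.3] w 0.9 t 19.7
```

```bash
python3 -m pendant '[[[0.0005,0,0.002],[0,0,0],0],[[0.001,0,0.0039],[0,0,0],0],[[0.0013,0,0.005],[0,0,0],0],[[0.0013,0,0.005],[0,0,0],0],[[0.0013,0,0.005],[0,0,0],0]]'
python3 -m pendant '[[[0.0003,0,0.001],[0,0,0],0],[[0.0003,0,0.001],[0,0,0],0],[[0.0003,0,0.001],[0,0,0],0]]'
python3 -c "
from h import *
tipto(622.5,-76.5,46,162.7,0.25)"
```

```text
time: 20.08
tool_pos: [581.8, -63.0, 220.6]
tcp_rot: [3.139, 0.253, 2.839]
contact_force: [1.4, 0.4, 5.4]
grip_width: 0.3
time: 20.33
tool_pos: [581.8, -62.9, 220.3]
tcp_rot: [3.139, 0.254, 2.839]
contact_force: [-0.1, 0.3, 9.7]
grip_width: 0.3
shift [ 0.0015 -0.0008  0.0014] turn [ 0.0022  0.0039 -0.0003] fingers dir [ 0.24 -0.07 -0.97] tip now [624.6 -75.9  48. ] down in tool [ 0.251 -0.002  0.968] F [-0.1  0.3  9.7] w 0.3 t 20.3
```

At 9.7 N, well above the 5 N spring force, the button is at its stop. I'll retract upward, back away and check.

```bash
python3 -m pendant '[[[-0.0025,0,-0.01],[0,0,0],0],[[-0.0075,0,-0.03],[0,0,0],0],[[-0.0125,0,-0.05],[0,0,0],0],[[-0.022,0,-0.085],[0,0,0],0],[[-0.03,0,-0.116],[0,0,0],0],[[-0.01,0,-0.14],[0,0,0],0],[[0.03,0,-0.15],[0,0,0],0],[[0.07,0,-0.15],[0,0,0],0],[[0.08,0,-0.15],[0,0,0],0],[[0.08,0,-0.15],[0,0,0],0]]'
python3 -m pendant '[[[0,0,0],[0,0,0],0],[[0,0,0],[0,0,0],0],[[0,0,0],[0,0,0],0]]'
python3 - <<'E'
from h import *
print(get_obs()["contact_force"])
b=capture("side");a=capture("top")
for nm,c in(("side",b),("top",a)):
    hs=cv2.cvtColor(c["color"],cv2.COLOR_RGB2HSV)
    for lo,hi,n,z in(((45,100,40),(80,255,255),"green",52),((18,120,80),(32,255,255),"yellow",100),((0,150,60),(8,255,255),"red",24)):
        N,l,st,ce=cv2.connectedComponentsWithStats(cv2.inRange(hs,lo,hi))
        for i in range(1,N):
            if st[i,4]>40:print(nm,n,ce[i].round(1),st[i],onz(c,ce[i],z).round())
d=np.array([.955,-.297,0]);v=np.array([.297,.955,0]);H=np.array([586,-66,67])+80*d
for th in(1.3,1.57,1.7,1.85):
    e=H+80*(-np.cos(th)*d+np.array([0,0,np.sin(th)]))
    print(th,proj(b,[e+44*v,e-44*v]).round(1).tolist(),proj(a,[e+44*v,e-44*v]).round(1).tolist())
E
```

```text
time: 21.17
tool_pos: [468.3, -27.8, 343.5]
tcp_rot: [3.14, 0.246, 2.84]
contact_force: [0.2, 0.1, -0.3]
grip_width: 0.6
time: 21.42
tool_pos: [472.7, -29.4, 344.6]
tcp_rot: [3.139, 0.252, 2.839]
contact_force: [-0.5, 0.6, -1.0]
grip_width: 0.4
[-0.54682632  0.58363309 -1.02279837]
side green [304.8 152.2] [301 148  10  11  72] [ 672. -266.   52.]
side green [311.7 187.8] [308 185   8   7  48] [623. -73.  52.]
side green [235.1 250.3] [224 239  25  24 251] [765. 204.  52.]
side yellow [267.6  75.9] [260  72  15  11  57] [ 902. -774.  100.]
side yellow [277.4  85.5] [264  73  26  31 132] [ 842. -680.  100.]
side yellow [289.7  86.4] [284  73  14  27  99] [ 792. -677.  100.]
side yellow [321.6  79.3] [315  75  14  12  55] [ 678. -769.  100.]
side yellow [407.  292.3] [   75    81   565   319 68541] [380. 324. 100.]
side yellow [279.1  99.4] [273  90  13  17  65] [ 809. -550.  100.]
side yellow [248.9 110.1] [234  92  30  36 259] [ 895. -445.  100.]
side yellow [273.4 113.6] [269 106  11  18  70] [ 805. -430.  100.]
side yellow [254.5 131.2] [242 114  24  32 134] [ 838. -294.  100.]
sid
[... 809 characters left out ...]
9 160  32  19 292] [ 681. -214.   52.]
top green [353.5 189.5] [349 185  10  10  75] [625. -78.  52.]
top yellow [361.3 165.5] [344 153  37  26 550] [679. -96. 100.]
top yellow [291.6 168.8] [285 162  15  15 150] [670.  82. 100.]
top yellow [ 46.4 197.3] [ 36 194  24   7 102] [594. 744. 100.]
top red [407.3 211.3] [404 208   7   8  42] [ 571. -225.   24.]
top red [280.3 259.2] [273 241  15  34 195] [441. 116.  24.]
1.3 [[297.9, 165.0], [312.1, 149.8]] [[340.3, 171.1], [375.2, 181.8]]
1.57 [[290.7, 162.2], [305.2, 147.3]] [[343.0, 162.6], [377.8, 173.3]]
1.7 [[287.2, 161.6], [301.8, 146.7]] [[344.2, 158.7], [379.0, 169.4]]
1.85 [[283.4, 161.4], [298.1, 146.6]] [[345.6, 154.5], [380.2, 165.1]]
```

```bash
python3 -c "
from plant import close_job; print(close_job())"
```

```text
the job is handed in; nothing more can be done
None
```

The job is done and handed in after about 21.5 s of robot time. No verdict came back, so what follows rests on my own checks.

**What I did:**
1. I took the tool by its neck, laid it flat on the mat and let go, then gripped it again by the handle.
2. I inserted the blade about 25 mm into the notch and swung the cover up along its arc with the tool only.
3. I laid the tool back on the mat and pressed the button with closed, tilted fingers until it bottomed (9.7 N against the 5 N spring).
4. I retracted clear of everything.

**What the last checks showed:**
- **Cover:** it stands open at roughly 1.7–1.85 rad, as judged by its edges in both views.
- **Button:** it is at the same pixels as before the press, so it has sprung back.
- **Tool:** it lies on the mat with its handle centre near (443, 113) mm. The mat's centre is at (444, 115).
- **Weight, screwdriver and mouse:** the weight and screwdriver looked in place by eye. I did not re-measure the mouse at the end, but no move went near it.
- **Robot contact:** the residual wrist force was about 1 N, the same as its usual noise.

**What went wrong or disagreed:**
- Before the first release on the mat I tilted the tool nose-down by mistake, and corrected it before letting go.
- The side view put the indicator's front about 4 mm nearer the robot than the top view did. This was within what the insertion allowed.

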